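Wind the LED-board lift up to its stop collar

TASK

Pick up the loose crank, seat it gently and fully down on the square shaft on top of the lift, and wind it clockwise by its knob until the carriage with the LED board is firmly up against the stop screw of the collar. Feel for the stop and do not force it. Leave the crank seated on the shaft, and leave the other things on the bench where they are.

Things in the scene. Friction and masses are not known exactly. Their poses are not given: they have to be found in the camera images.
- crank: Loose steel crank, 0.25 kg, standing on its hub on the bench left or right of the lift. Origin: centre of the hub's underside; z up, x along the arm to the knob. Hub 34 x 34 x 24 mm with a 15.2 mm square socket below, 22 mm deep, sides along x and y, mouth chamfered 1.5 mm. Flat arm 20 mm wide, 24 to 33 mm up, 83 mm long.
- crank_boss (a point): Middle of the solid steel boss over the crank's hub, the place to hold it for fitting: 22 x 22 mm with sides along the crank's x and y, 22 mm tall (33 to 55 mm above the hub's underside), on the socket's axis; this point is 44 mm above the underside.
- knob_mid (a point): Middle of the crank's black knob, 70 mm along x from the crank's origin, 57 mm above its underside. Upright round grip, 22 mm in diameter, 42 mm tall (36 to 78 mm above the hub's underside). It spins freely on its own upright pin, so the hand need not turn while the crank goes round.
- lift: Hand-wound lift fixed on the bench: base 130 x 130 x 12 mm, two upright 12 mm guide rods 45 mm either side (along y) of the screw, top plate 50 x 126 mm with its upper face 180 mm above the bench. Origin on the bench under the screw axis; z up, x to the side where the LED board sticks out.
- shaft: Upright screw shaft. Origin on its axis on a 30 mm shoulder, 183 mm above the bench, where the crank's hub rests. Above it a 14 mm square end, 20 mm tall (top 3 mm narrowed to 12.5 mm), sides along this frame's x and y, turning with the shaft. Clockwise from above raises the carriage 16 mm a turn. Friction: 0.25 N m (about 3.6 N at the moving knob); it stays where it is let go.
- carriage: Aluminium carriage on the guide rods that carries the green LED ring board, moved only by the screw. Block 50 x 126 x 40 mm; origin at the centre of its underside, on the screw axis; its top face is 40 mm above the origin. Its top starts 22 to 43 mm below the stop screw's tip, the only thing it can meet.
- collar: Dark steel stop collar, 28 mm diameter, 14 mm high, clamped on the guide rod on the lift's +y side. Origin: centre of its underside. The rubber tip of an adjustable 6 mm screw in its lug sticks out 6 to 16 mm below it, set anew each time, and is what the carriage's top meets. After touch the knob's resistance rises some 0.5 N per 0.1 rad: 2 N more is firm, 5 N too much.
- objective: Bystander: loose microscope objective, steel, 34 mm diameter, 52 mm tall, standing on the other side of the lift from the crank. Origin under its centre.
- post_holder: Bystander: loose dark steel post holder, 52 mm foot, 72 mm tall, between robot and lift. Origin under its centre.
- spare_collar: Bystander: loose spare stop collar, 30 mm ring 11 mm high lying between robot and lift. Origin under its centre.
- dish: Bystander: clear plastic dish, 90 mm diameter, 14 mm high. Origin under its centre.
- screwdriver: Bystander: screwdriver lying on the bench to the right, beyond the lift.
- mouse: Bystander: white computer mouse, 104 x 58 x 31 mm, near the robot on the right. Origin under its centre.
Things that resemble listed ones, but are neither listed nor needed, are in the scene too. Leave any green, purple or turquoise look-alike of the crank alone.

How it is judged:
By the outcome, as a careful person would: the job done as asked, in the order asked, and still so for the second after the job is handed in, with the robot touching nothing.
It also fails if it takes over 72 s, if anything falls off the work surface, if the arm or the gripper's body presses on something with over 40 N, if the wrist force passes 120 N, or if a joint passes its speed limit or range.

ROBOT

A 6-joint arm with a two-finger parallel gripper is mounted at the origin on the work surface. World frame = base frame: x ahead of the robot, y to its left, z up, the work surface at z = 0. Lengths are in m, angles in degrees, forces in N, time in s.
With the tool pointing down it reaches from about 0.3 to 0.75 m from the base axis. Payload 8.5 kg.
Tool frame: the origin (TCP) lies on the centre line of the jaws, within the pads' length; the fingertips stand 25 mm ahead of it and the grasp point (between the pads) lies 6 mm ahead of it; z points along the fingers, y is the line along which they close (so a half turn about z gives the same grasp; the last joint's range is limited). The gripper opens to 85 mm and grips with 20 to 120 N. Pads are 22 mm wide; open, the fingers measure 114 mm over their backs; the gripper's body (76 mm by 85 mm) begins 54 mm behind the grasp point. The pads swing forward as they close: fully open they stand 13 mm farther back than shut.
Start: joints at [60.43, 21.807, 74.336, -0, 83.858, -12.336], TCP at [0.163, 0.525, 0.256] pointing down, gripper open.
Joint ranges: [-178.18, 178.18], [-50.72, 133.34], [12.68, 142.11], [-81.47, 261.47], [9.98, 163.14], [-165.26, 165.26]. Speed limits (degrees/s): [136.94, 136.94, 180, 180, 180, 180].

INTERFACE

Orientations are given as a 3x3 rotation matrix whose columns are the frame's x, y, z axes.
In Python, from rig import telemetry, optics, env gives the robot as it stands.
- The arm moves only by the tool send_rows, never from a script. Its argument "deltas" is a list that holds one entry, the list of rows, each a list of 7 numbers: the shift along the tool's x, y, z in m, then the turn, a rotation vector about the tool's x, y, z in rad, then the opening, from -1 (shut) to 1 (fully open), so that 0 is half open. In form: [[[x, y, z, ax, ay, az, grip], ...]]. A call has 1 to 12 rows; each row shifts and turns the commanded pose from where the row before left it, along the tool's axes as they then stand; what a row does not reach is not made up. A row lasts 1/8 s, in which the tool goes at most 62.5 mm and 10.7 degrees, less where a joint would pass 70% of its speed; a pose out of reach is approached as far as the arm can. A call is refused whole if a number of a shift passes 0.0625 or a number of a turn 0.188, either way. A call with a gripper value outside its range is refused whole. The fingers move at their own pace and stop on an object; "squeeze" is the grip in N (left out, the last holds). Time passes only in rows, so rows that do not move let the fingers close. It gives the time, the measured TCP pose, the force, the opening and the grip force at its end, in the units of the state.
- telemetry.observe(): the state, without advancing time (a new reading comes with each control period).
- optics.get_image(name): name is "side" or "top" or "wrist"; returns a dict with "image" (480x640x3 uint8, red, green, blue), "range_z" (480x640 float32, m along the optical axis (not along the pixel's ray), 0 where there is no reading), "K" (3x3 intrinsics, pixels), "k1" (the pictures are not rectified: a ray, as slopes to the right and down, at radius r is drawn at 1 + k1 r^2 times it, then the intrinsics apply), "rvec" (rotation vector, rad) and "tvec" (3), from world to camera coordinates, as OpenCV has them; the wrist camera has in their place "hand_eye" (4x4, takes a point from camera to tool coordinates, whose origin is the TCP and whose axes are the flange's). Camera axes: x right, y down, z forward; pixel columns grow to the right and rows downward; lengths in m; the calibration is good to about 2 mm. A picture is of the moment at which its call begins: read the wrist's pose just before it.
- env.close_job(): hands the job in; it is judged then, once.
The state is a dict: "time_s": time; "q": joint angles; "qvel": joint speeds; "joint_efforts": joint torques, N m; "position": TCP position; "tool_rot": TCP orientation; "ft_force": force on the tool from outside, world axes, zero at the start; "wrist_torque": the same for the moment, N m; "grip_width": finger opening in m; "gripper_force": force on a finger pad.
Only numpy, scipy, OpenCV 4.12 (cv2) and the standard library are available. Lean on these libraries where they do the work, as an engineer would, in place of code of your own. Each camera call takes 0.05 s, during which the arm holds its last target. There are 200 camera calls.

## Working session

There is one attempt and no reset: what is moved stays moved. The work goes in short steps, Python scripts to look and compute and a tool call to move; the robot and the scene stay as the last step left them, time stands still between calls to the robot, and variables do not carry over. Pictures are saved under pics/ and viewed, at most 10 in all, crops included, and the job is handed in when it is done.

Besides the shell and the picture viewer there is one more tool, called after "Emit:" as name(argument=value, ...) on one line, values as JSON. send_rows: Moves the arm, as the interface text tells. Its arguments: {"type":"object","properties":{"deltas":{"type":"array"},"squeeze":{"type":"number"}},"required":["deltas"]}

```bash
ls; mkdir -p pics
cat > h.py <<'E'
import numpy as np, cv2
from rig import telemetry, optics, env
def grab(n,save=None):
    s=telemetry.observe(); d=optics.get_image(n)
    if n=='wrist':
        T=np.eye(4);T[:3,:3]=s['tool_rot'];T[:3,3]=s['position'];d['W']=T@d['hand_eye']
    else:
        R=cv2.Rodrigues(np.array(d['rvec']))[0];T=np.eye(4);T[:3,:3]=R;T[:3,3]=np.ravel(d['tvec']);d['W']=np.linalg.inv(T)
    if save: cv2.imwrite('pics/'+save,d['image'][:,:,::-1])
    np.save('last_'+n+'.npy',d,allow_pickle=True)
    return d
def load(n): return np.load('last_'+n+'.npy',allow_pickle=True).item()
def ray(d,u,v):
    K=np.array(d['K']);x=cv2.undistortPoints(np.array([[[u,v]]],float),K,np.array([d['k1'],0,0,0.]))[0,0]
    return np.array([x[0],x[1],1.])
def pt(d,u,v,z=None):
    r=ray(d,u,v);W=d['W']
    if z is None: t=float(np.median(d['range_z'][int(v)-1:int(v)+2,int(u)-1:int(u)+2]))
    else: t=(z-W[2,3])/(W[:3,:3]@r)[2]
    return W[:3,:3]@(r*t)+W[:3,3]
def cloud(d):
    K=np.array(d['K']);vv,uu=np.mgrid[0:480,0:640]
    p=cv2.undistortPoints(np.stack([uu,vv],-1).reshape(-1,1,2).astype(float),K,np.array([d['k1'],0,0,0.]))[:,0]
    z=d['range_z'].reshape(-1,1)
    P=np.hstack([p*z,z])@d['W'][:3,:3].T+d['W'][:3,3]
    P[z[:,0]==0]=np.nan
    return P.reshape(480,640,3)
def proj(d,P):
    M=np.linalg.inv(d['W']);c=M[:3,:3]@np.array(P)+M[:3,3]
    return cv2.projectPoints(c.reshape(1,1,3),np.zeros(3),np.zeros(3),np.array(d['K']),np.array([d['k1'],0,0,0.]))[0].ravel()
E
python3 - <<'E'
from h import *
for n in('top','side'):
    d=grab(n,n+'1.png');print(n,d['W'].round(3).tolist(),d['K'][0][0],d['k1'])
E
```

```text
pics
top [[0.02, -0.984, 0.175, 0.239], [-1.0, -0.022, -0.013, 0.034], [0.017, -0.175, -0.984, 1.557], [0.0, 0.0, 0.0, 1.0]] 553.6921406501159 -0.07929793963604778
side [[0.88, -0.292, 0.374, 0.007], [-0.474, -0.555, 0.684, -0.81], [0.008, -0.779, -0.627, 0.87], [0.0, 0.0, 0.0, 1.0]] 577.3428049507293 -0.12807877687543798
```

View pics/top1.png

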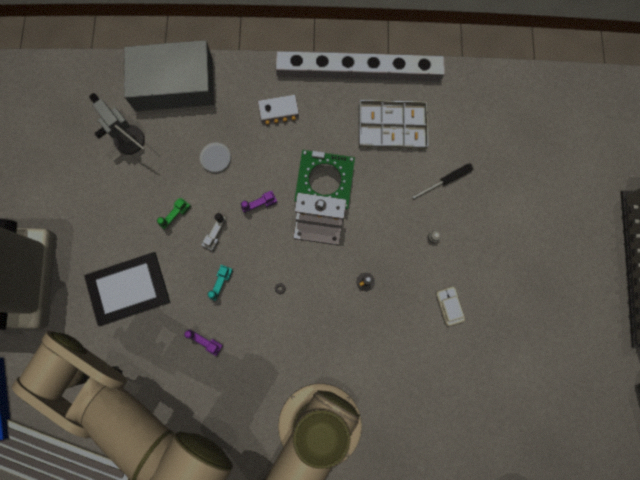

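View pics/side1.png

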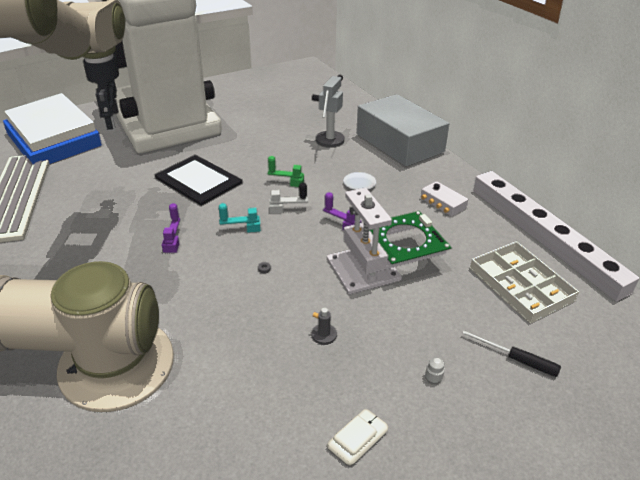

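Crank candidates in the top view are steel with a black knob (213,232), green (173,213), turquoise (220,283), and purple (258,202) and (203,341). The steel one with the black knob fits the description. I'll confirm it in a crop, with the lift beside it.

Run:
```python
from h import *
d=load('top');I=d['image'][:,:,::-1]
a=cv2.resize(I[200:260,180:240],(400,400),interpolation=cv2.INTER_CUBIC)
b=cv2.resize(I[185:245,290:350],(400,400),interpolation=cv2.INTER_CUBIC)
cv2.imwrite('pics/crop1.png',np.hstack([a,b]))
C=cloud(d)
def lst(x0,x1,y0,y1):
    for v in range(y0,y1,3): print(v,' '.join('%4d'%(1000*C[v,u,2]) for u in range(x0,x1,3)))
lst(198,231,208,254);print();lst(292,352,190,246)
for u,v,z in((213,232,.03),(320,205,.2),(258,202,.03),(220,283,.03),(173,213,.03),(365,282,.07),(280,288,.01),(434,238,.05)):print(u,v,pt(d,u,v,z).round(3))
```

```text
208    0   -4    9    0   -5    4    2    0    0    4    1Traceback (most recent call last):
  File "<stdin>", line 9, in <module>
  File "<stdin>", line 8, in lst
  File "<stdin>", line 8, in <genexpr>
ValueError: cannot convert float NaN to integer
```

View pics/crop1.png

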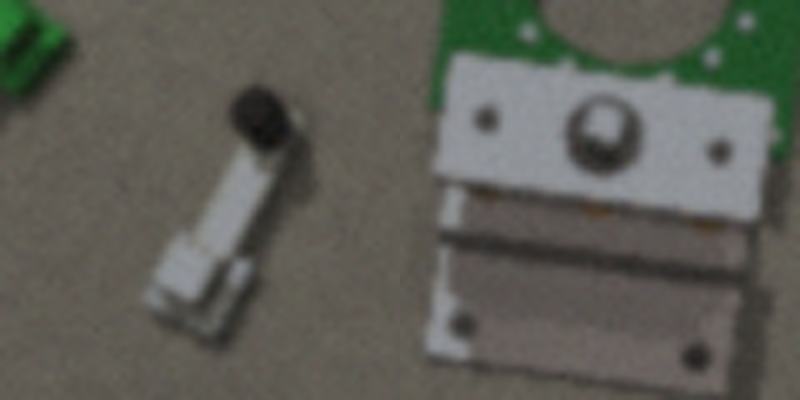

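The crop shows a bare steel crank with its black knob top at (219,217.5) and boss top at (208,240.5). The lift's square shaft end is at about (320.7,202.5).

Run:
```python
from h import *
d=load('top')
b=pt(d,207.7,240.5,.055);k=pt(d,219.3,217.5,.078);s=pt(d,320.7,202.5,.203)
l=pt(d,290+85/6.667,185+119/6.667,.18);r=pt(d,290+320/6.667,185+151/6.667,.18)
print(b,k,np.linalg.norm((k-b)[:2]),np.degrees(np.arctan2(*(k-b)[1::-1])))
print(s,l,r,(l+r)/2,np.degrees(np.arctan2(*(l-r)[1::-1])))
for n,u,v,z in(('purple',258,202,.03),('turq',220,283,.03),('green',173,213,.03),('post',365,282,.07),('spare',280,288,.01),('obj',434,238,.05)):print(n,pt(d,u,v,z).round(3))
print(telemetry.observe()['tool_rot'])
```

```text
[0.49348829 0.31908455 0.055     ] [0.55401845 0.28647393 0.078     ] 0.06875575172333402 -28.31356531654986
[0.57175821 0.01230074 0.203     ] [0.57540586 0.05779767 0.18      ] [ 0.56495573 -0.03250918  0.18      ] [0.5701808  0.01264425 0.18      ] 83.39920039395967
purple [0.612 0.187 0.03 ]
turq [0.379 0.283 0.03 ]
green [0.574 0.427 0.03 ]
post [ 0.387 -0.114  0.07 ]
spare [0.371 0.118 0.01 ]
obj [ 0.516 -0.308  0.05 ]
[[-9.55097550e-01  2.96290804e-01 -6.55392911e-04]
 [ 2.96291391e-01  9.55096904e-01 -1.14724192e-03]
 [ 2.86046508e-04 -1.28991523e-03 -9.99999127e-01]]
```

Emit:
send_rows(deltas=[[[-0.0376,-0.0099,0,0,0,0,1],[-0.0376,-0.0099,0,0,0,0,1],[-0.0376,-0.0099,0,0,0,0,1],[-0.0376,-0.0099,0,0,0,0,1],[-0.0376,-0.0099,0,0,0,0,1],[-0.0376,-0.0099,0,0,0,0,1],[-0.0376,-0.0099,0,0,0,0,1],[-0.0376,-0.0099,0,0,0,0,1],[-0.0376,-0.0099,0,0,0,0,1],[-0.0376,-0.0099,0,0,0,0,1],[0,0,0,0,0,0.097,1],[0,0,0,0,0,0.097,1]]])

```text
time_s: 1.6
position: [0.493, 0.3189, 0.2557]
tool_rot: [[-0.878, 0.479, -0.001], [0.479, 0.878, -0.0], [0.001, -0.001, -1.0]]
ft_force: [-0.2, -0.5, 0.4]
grip_width: 0.0854
gripper_force: 0.0
```

Run:
```python
from h import *
d=grab('wrist','w1.png');s=telemetry.observe();print(s['time_s'],s['position'],s['tool_rot'],s['ft_force']);print(d['hand_eye'])
print(proj(d,[.4935,.319,.055]),proj(d,[.554,.2865,.078]))
```

```text
1.65 [0.492856   0.31904396 0.25578267] [[-8.76495607e-01  4.81408717e-01 -1.04811220e-03]
 [ 4.81409308e-01  8.76495819e-01 -3.96071668e-04]
 [ 7.27993605e-04 -8.51726044e-04 -9.99999372e-01]] [ 0.53696698 -0.43782175  0.12103915]
[[ 5.73775861e-04 -9.45497954e-01 -3.25627533e-01  8.54247819e-02]
 [ 9.99999729e-01  6.92756768e-04 -2.49439599e-04  1.23613999e-03]
 [ 4.61425307e-04 -3.25627301e-01  9.45498095e-01 -1.17410942e-01]
 [ 0.00000000e+00  0.00000000e+00  0.00000000e+00  1.00000000e+00]]
[316.15583565 210.841112  ] [316.55378989 294.38219137]
```

View pics/w1.png

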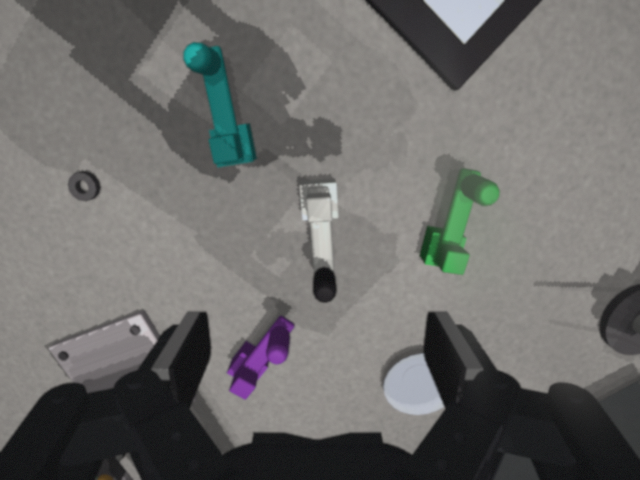

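The wrist view shows the steel crank at centre, with boss top at about (319,207) and black knob top at about (325,288).

Run:
```python
from h import *
d=load('wrist')
C=cloud(d)
m=np.zeros((480,640),bool);m[170:235,290:350]=1
z=C[:,:,2]
B=C[m&(z>.048)&(z<.065)];print('boss',len(B),np.median(B,0),B.min(0),B.max(0))
m2=np.zeros((480,640),bool);m2[255:310,300:350]=1
k=C[m2&(z>.07)&(z<.09)];print('knob',len(k),np.median(k,0))
b=pt(d,319,207,.055);n=pt(d,325,288,.078)
for b,n in((b,n),(np.median(B,0),np.median(k,0))):print(b,n,np.linalg.norm((n-b)[:2]),np.degrees(np.arctan2(*(n-b)[1::-1])))
# min area rect of boss mask
I=(m&(z>.048)&(z<.065)).astype(np.uint8);print(cv2.minAreaRect(np.argwhere(I)[:,::-1].astype(np.float32)))
```

```text
boss 641 [0.49267579 0.32174031 0.05463436] [0.47971289 0.30769089 0.04812248] [0.50711099 0.33501173 0.05662807]
knob 438 [0.55471127 0.29348505 0.07688087]
[0.49166465 0.32279357 0.055     ] [0.55207218 0.29584161 0.078     ] 0.06614739382111287 -24.044941186396766
[0.49267579 0.32174031 0.05463436] [0.55471127 0.29348505 0.07688087] 0.06816714739960743 -24.487811662980555
((318.48968505859375, 208.32415771484375), (25.720245361328125, 25.250469207763672), 86.633544921875)
```

Emit:
send_rows(deltas=[[[0.0015,0.0023,0.02,0,0,-0.063,1],[0,0,0.04,0,0,0,1],[0,0,0.045,0,0,0,1],[0,0,0.045,0,0,0,0.6],[0,0,0.03,0,0,0,0.3],[0,0,0.015,0,0,0,0.0],[0,0,0.0077,0,0,0,-0.2],[0,0,0,0,0,0,-0.3],[0,0,0,0,0,0,-1],[0,0,0,0,0,0,-1],[0,0,0,0,0,0,-1],[0,0,0,0,0,0,-1]]], squeeze=60)

```text
time_s: 3.15
position: [0.4929, 0.3222, 0.0546]
tool_rot: [[-0.908, 0.418, 0.002], [0.418, 0.908, 0.001], [-0.001, 0.001, -1.0]]
ft_force: [-1.7, -0.6, 6.0]
grip_width: 0.0206
gripper_force: 59.7
```

Emit:
send_rows(deltas=[[[0,0,-0.01,0,0,0,-1],[0,0,-0.04,0,0,0,-1],[0,0,-0.055,0,0,0,-1],[0,0,-0.055,0,0,0,-1],[-0.02,-0.019,-0.05,0,0,0,-1],[-0.04,-0.038,-0.035,0,0,0,-1],[-0.04,-0.038,0,0,0,0,-1],[-0.04,-0.038,0,0,0,0,-1],[-0.04,-0.038,0,0,0,0,-1],[-0.04,-0.038,0,0,0,0,-1],[-0.03,-0.03,0,0,0,0,-1],[-0.01,-0.01,0,0,0,0,-1]]])

```text
time_s: 4.65
position: [0.6238, -0.013, 0.2967]
tool_rot: [[-0.907, 0.421, -0.001], [0.421, 0.907, -0.0], [0.001, -0.001, -1.0]]
ft_force: [-0.4, 1.3, -2.1]
grip_width: 0.021
gripper_force: 59.2
```

Run:
```python
from h import *
d=grab('wrist','w2.png');s=telemetry.observe();print(s['time_s'],s['position'],s['tool_rot'],s['ft_force'])
p=proj(d,[.571,.0125,.203]);print(p)
u,v=map(int,p);I=d['image'][:,:,::-1]
C=cloud(d);print(s['grip_width'])
a=cv2.resize(I,(640,480))
x0=max(u-50,0);y0=max(v-50,0);b=cv2.resize(I[y0:y0+100,x0:x0+100],(400,400),interpolation=cv2.INTER_CUBIC);print(x0,y0)
a=cv2.resize(I,(400,300));a=np.vstack([a,np.zeros((100,400,3),np.uint8)])
cv2.imwrite('pics/w2c.png',np.hstack([a,b]))
```

```text
4.7 [ 0.62400792 -0.01332267  0.29668899] [[-9.07063446e-01  4.20993122e-01 -8.34431086e-04]
 [ 4.20993514e-01  9.07063577e-01 -3.58948325e-04]
 [ 6.05767270e-04 -6.76878980e-04 -9.99999587e-01]] [-0.90442517 -0.834358   -3.55049143]
[316.33341273 157.7588939 ]
0.020753682524621304
266 107
```

View pics/w2c.png

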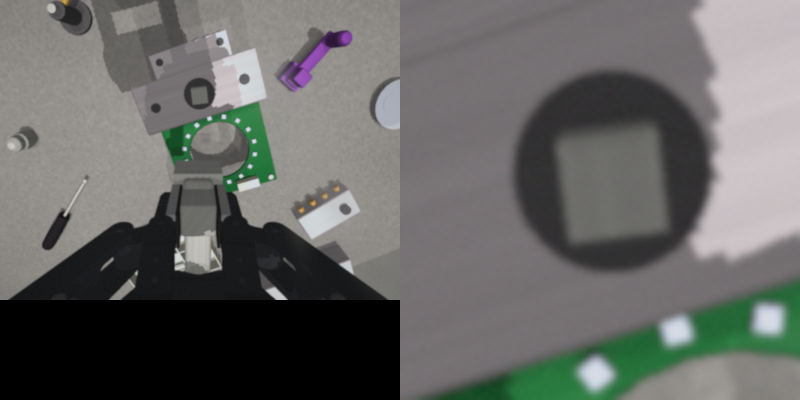

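The crop shows the square shaft end inside the dark shoulder. Its corners are at about crop (155,137), (257,122), (268,232), (170,243), and the shoulder circle is centred at (212,170).

Run:
```python
from h import *
d=load('wrist')
f=lambda x,y,z:pt(d,266+x/4,107+y/4,z)
c=[f(*q,.2015) for q in((155,137),(257,122),(268,232),(170,243))]
for i in range(4):
    e=c[(i+1)%4]-c[i];print(np.linalg.norm(e),np.degrees(np.arctan2(e[1],e[0]))%90)
print('sq',np.mean(c,0),'shoulder',f(212,170,.183))
C=cloud(d);z=C[:,:,2];m=np.zeros(z.shape,bool);m[120:190,290:345]=1
B=C[m&(z>.197)&(z<.21)];print(len(B),np.median(B,0),cv2.minAreaRect((B[:,:2]*1000).astype(np.float32)))
D=C[m&(z>.177)&(z<.19)];print(len(D))
I=(m&(z>.195)).astype(np.uint8);print(cv2.minAreaRect(np.argwhere(I)[:,::-1].astype(np.float32)))
h=C[250:300,:,:];
for u,v in((316,290),(300,275),(335,275)):print(C[v,u])
g=d['image'][272:300,270:370].mean(2).astype(int)
```

```text
0.014066371181336345 73.34470164677565
0.015059522204845393 71.57576637159869
0.0137411093841304 71.55644179528173
0.01462414508680593 72.82394458462261
sq [0.56945703 0.01491052 0.2015    ] shoulder [0.56949091 0.0149066  0.183     ]
629 [0.56917001 0.01458926 0.20255417] ((569.6331787109375, 14.412919044494629), (14.060654640197754, 13.7586088180542), 72.10824584960938)
3099
((318.2769470214844, 152.7154083251953), (25.55115509033203, 25.179048538208008), 82.87498474121094)
[ 0.61213902 -0.00655824  0.27262134]
[ 0.60693715 -0.01185648  0.26323281]
[0.61327363 0.00199442 0.26337895]
```

Emit:
send_rows(deltas=[[[0.0204,0.0008,0,0,0,0,-1],[0.0204,0.0008,0,0,0,0,-1],[0.0205,0.0008,0,0,0,0,-1],[0,0,0.015,0,0,-0.126,-1],[0,0,0.015,0,0,0,-1],[0,0,0.003,0,0,0,-1],[0,0,0,0,0,0,-1]]])

```text
time_s: 5.58
position: [0.5688, 0.0178, 0.2646]
tool_rot: [[-0.954, 0.3, 0.0], [0.3, 0.954, 0.0], [-0.0, 0.0, -1.0]]
ft_force: [-0.2, -0.2, -2.4]
grip_width: 0.021
gripper_force: 59.2
```

Run:
```python
from h import *
s=telemetry.observe();R=s['tool_rot'];print(s['position'],np.degrees(np.arctan2(R[1,0],R[0,0])),s['ft_force'],s['grip_width'])
print(R.T@(np.array([.5694,.0147,s['position'][2]])-s['position']))
d=grab('side');I=d['image'][:,:,::-1];u,v=map(int,proj(d,[.5694,.0147,.205]));print(u,v)
cv2.imwrite('pics/s2.png',cv2.resize(I[v-60:v+50,u-70:u+70],(770,605),interpolation=cv2.INTER_CUBIC)[:600])
```

```text
[0.56877102 0.01777664 0.26455676] 162.51718694778612 [-0.24044599 -0.19739451 -2.36135545] 0.021000559660461722
[-1.52421034e-03 -2.74556400e-03  3.03503345e-08]
366 193
```

View pics/s2.png

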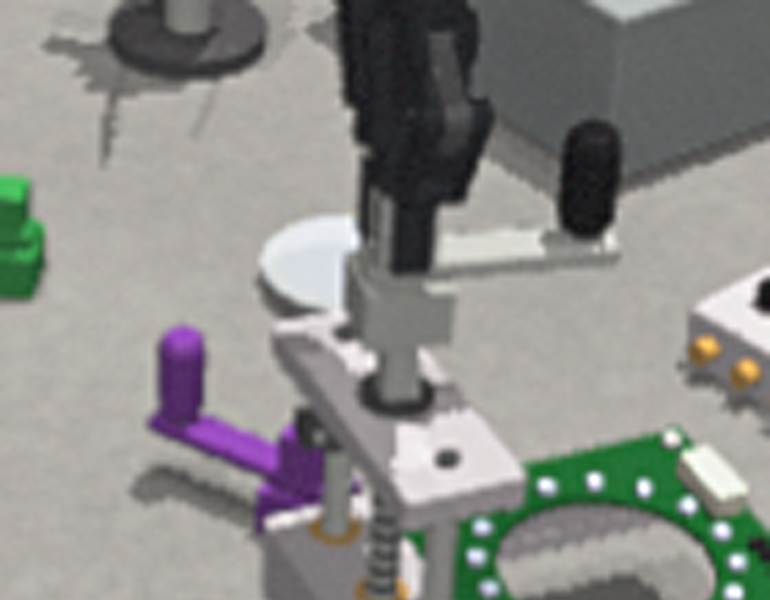

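The side crop shows the crank held level, with its hub at about (400,300) hovering just over the shaft end at about (397,370). I'll correct xy and descend gently.

Emit:
send_rows(deltas=[[[-0.0015,-0.0027,0,0,0,0,-1],[0,0,0.003,0,0,0,-1],[0,0,0.003,0,0,0,-1],[0,0,0.002,0,0,0,-1],[0,0,0.002,0,0,0,-1],[0,0,0,0,0,0,-1]]])

```text
time_s: 6.38
position: [0.5695, 0.0142, 0.2543]
tool_rot: [[-0.954, 0.301, 0.0], [0.301, 0.954, -0.0], [-0.0, -0.0, -1.0]]
ft_force: [-0.5, -1.4, -1.0]
grip_width: 0.0209
gripper_force: 59.5
```

Emit:
send_rows(deltas=[[[0,0,0.003,0,0,0,-1],[0,0,0.003,0,0,0,-1],[0,0,0.003,0,0,0,-1],[0,0,0.002,0,0,0,-1],[0,0,0.002,0,0,0,-1],[0,0,0,0,0,0,-1]]])

```text
time_s: 7.12
position: [0.5692, 0.0142, 0.2407]
tool_rot: [[-0.954, 0.301, -0.001], [0.301, 0.954, 0.0], [0.001, -0.0, -1.0]]
ft_force: [-5.3, 1.0, -1.9]
grip_width: 0.0207
gripper_force: 59.4
```

Emit:
send_rows(deltas=[[[0.0005,0,0.001,0,0,0,-1],[0,0,0.001,0,0,0,-1],[0,0,0.001,0,0,0,-1],[0,0,0,0,0,0,-1]]])

```text
time_s: 7.62
position: [0.569, 0.0142, 0.238]
tool_rot: [[-0.954, 0.301, -0.0], [0.301, 0.954, -0.0], [0.0, -0.0, -1.0]]
ft_force: [-4.7, -0.5, 0.9]
grip_width: 0.0209
gripper_force: 59.5
```

Emit:
send_rows(deltas=[[[0,0,0.0006,0,0,0,-1],[0,0,0.0006,0,0,0,-1],[0,0,0,0,0,0,-1]]])

```text
time_s: 8.0
position: [0.569, 0.0142, 0.2376]
tool_rot: [[-0.954, 0.301, 0.001], [0.301, 0.954, -0.0], [-0.001, -0.0, -1.0]]
ft_force: [-5.9, -1.3, 5.7]
grip_width: 0.0212
gripper_force: 60.4
```

Emit:
send_rows(deltas=[[[0,0,0,0,0,0,0],[0,0,0,0,0,0,0],[0,0,0,0,0,0,0],[0,0,-0.02,0,0,0,0],[0,0,-0.042,0,0,0,0],[-0.035,0,0,0,0,0,0],[-0.035,0,0,0,0,0,0],[0,0,0,0,0,0,0]]])

```text
time_s: 9.0
position: [0.6371, -0.0075, 0.2976]
tool_rot: [[-0.953, 0.302, -0.001], [0.302, 0.953, 0.0], [0.001, -0.0, -1.0]]
ft_force: [-0.3, -0.8, -0.0]
grip_width: 0.0428
gripper_force: 0.0
```

Run:
```python
from h import *
s=telemetry.observe();print(s['time_s'],s['position'],s['ft_force'],s['grip_width'])
d=grab('side');I=d['image'][:,:,::-1]
u,v=map(int,proj(d,[.5694,.0147,.16]));print(u,v)
w=85;h=64
cv2.imwrite('pics/s3.png',cv2.resize(I[v-h:v+h,u-w:u+w],(797,600),interpolation=cv2.INTER_CUBIC))
print(u-w,v-h)
C=cloud(d);z=C[:,:,2]
# carriage top
for uu in range(u-45,u+40,5):print(uu,[int(1000*z[vv,uu]) if z[vv,uu]==z[vv,uu] else -1 for vv in range(v-10,v+80,5)])
```

```text
9.0 [ 0.63711398 -0.00750156  0.2975785 ] [-0.27616057 -0.76609652 -0.0137429 ] 0.04276684594505836
365 211
280 147
320 [0, 0, -1, -1, -2, 2, -1, -1, -1, 0, 1, 0, 0, 0, 1, 2, -4, 0]
325 [58, 41, 28, 1, 3, -2, -2, 2, -1, -1, -1, 0, 0, 1, -3, -1, 1, 1]
330 [61, 44, 30, -1, 1, 4, -1, 0, 0, 0, -2, 12, 12, 0, 1, 2, 0, 1]
335 [0, -1, 31, -1, 2, -1, -1, 0, -1, 0, 0, 16, 10, 9, 6, 0, -1, 0]
340 [1, 0, 33, 31, 0, -1, -2, -1, 1, 0, 0, 12, 11, 8, 14, 11, 1, 0]
345 [1, 0, -1, 33, 23, 85, 79, 63, 50, 0, 12, 10, 9, 10, 11, 11, 10, 9]
350 [175, 1, 138, 47, 32, 85, 86, 86, 72, 57, 15, 12, 9, 10, 15, 11, 12, 10]
355 [179, 177, 142, 121, 108, 95, 82, 87, 83, 78, 65, 55, 14, 11, 11, 12, 14, 12]
360 [191, 180, 179, 168, 20, 85, 85, 85, 83, 83, 85, 69, 59, 12, 9, 10, 13, 11]
365 [200, 186, 181, 181, 170, 126, 113, 99, 86, 86, 85, 82, 75, 63, 53, 9, 12, 14]
370 [198, 187, 178, 179, 179, 173, 70, 84, 85, 85, 83, 85, 77, 64, 52, 22, 11, 4]
375 [198, 184, 179, 183, 180, 169, 143, 133, 119, 105, 94, 84, 75, 61, 45, 24, 13, 4]
380 [3, 179, 179, 180, 182, 166, 70, 68, 68, 85, 81, 81, 71, 57, 12, 12, 13, 0]
385 [0, 2, 181, 180, 173, 69, 69, 72, 70, 75, 69, 80, 66, 55, 8, 9, 11, 0]
390 [-2, 1, 0, 1, 173, 69, 53, 1, 0, 69, 70, 70, 70, 47, 9, 12, 5, -1]
395 [-1, -2, 1, 73, 73, 53, 46, 0, 1, 69, 70, 72, 69, 44, 10, 10, 3, -2]
400 [0, 0, 1, 71, 73, 54, 46, 2, 0, 0, 70, 72, 66, 0, -3, 12, -1, -2]
```

View pics/s3.png

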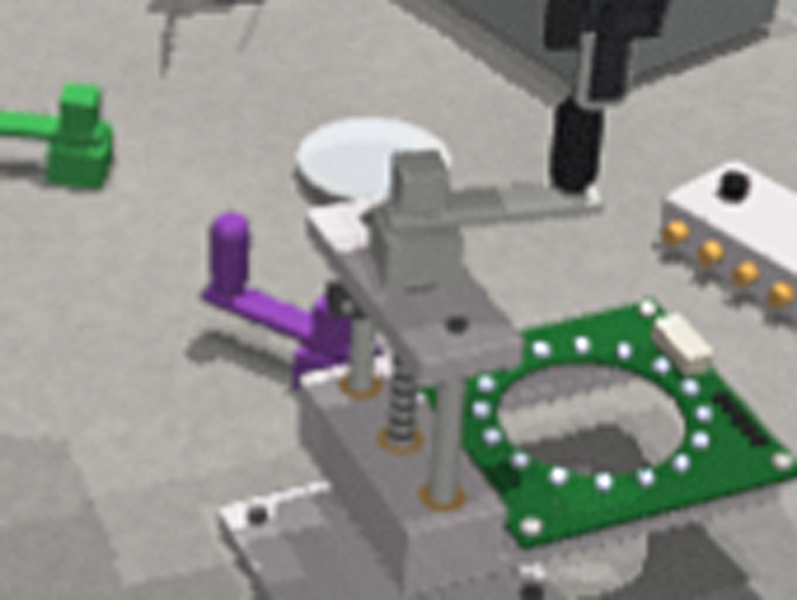

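The side crop shows the crank seated flat on the shoulder at (415,285), with the knob at (577,150) under the open gripper. The carriage top is at z of about 0.0855, and the collar is partly hidden behind the plate at (343,298).

Emit:
send_rows(deltas=[[[0.0014,0,0.02,0,0,0,0],[0,0,0.018,0,0,0,0],[0,0,0.0075,0,0,0,0],[0,0,0,0,0,0,-1],[0,0,0,0,0,0,-1],[0,0,0,0,0,0,-1],[0,0,0,0,0,0,-1]]], squeeze=30)

```text
time_s: 9.93
position: [0.6345, -0.0063, 0.2538]
tool_rot: [[-0.954, 0.301, 0.001], [0.301, 0.954, -0.0], [-0.0, 0.0, -1.0]]
ft_force: [-1.8, 1.0, -0.3]
grip_width: 0.021
gripper_force: 29.6
```

```bash
cat > circ.py <<'E'
# print rows for circle: args  start_deg(world), step_deg list count ; tool yaw from state
import sys
from h import *
s=telemetry.observe();R=s['tool_rot'];p=s['position'];c=np.array([.5692,.0143])
r=p[:2]-c;a0=np.degrees(np.arctan2(r[1],r[0]));print('t',s['time_s'],'r',np.linalg.norm(r).round(4),'ang',a0.round(2),'z',p[2].round(4),'yaw',np.degrees(np.arctan2(R[1,0],R[0,0])),'f',s['ft_force'].round(1),s['gripper_force'])
u=r/np.linalg.norm(r);print('radial',round(float(s['ft_force'][:2]@u),2),'resist(ccw)',round(float(s['ft_force'][:2]@[-u[1],u[0]]),2))
if len(sys.argv)>2:
    start=float(sys.argv[1]) if sys.argv[1]!='a' else a0
    P=p.copy()
    P=c+.07*np.array([np.cos(np.radians(start)),np.sin(np.radians(start))])
    a=start;o=[]
    for st in map(float,sys.argv[2].split(',')):
        a-=st;Q=c+.07*np.array([np.cos(np.radians(a)),np.sin(np.radians(a))])
        d=R.T@np.array([*(Q-P),0]);P=Q;o.append([round(float(d[0]),4),round(float(d[1]),4)])
    print('end',a,o)
E
python3 circ.py a 5,10,15,15,15,15,15,15,15,15,15,15
```

```text
t 9.925 r 0.0684 ang -17.55 z 0.2538 yaw 162.47864912677855 f [-1.8  1.  -0.3] 29.551383764483035
radial -1.99 resist(ccw) 0.43
end -182.55078090005668 [[0.0003, -0.0061], [0.0021, -0.012], [0.007, -0.0169], [0.0111, -0.0145], [0.0145, -0.0111], [0.0169, -0.007], [0.0181, -0.0024], [0.0181, 0.0024], [0.0169, 0.007], [0.0145, 0.0111], [0.0111, 0.0145], [0.007, 0.0169]]
```

Emit:
send_rows(deltas=[[[0.0003,-0.0061,0,0,0,0,-1],[0.0021,-0.012,0,0,0,0,-1],[0.007,-0.0169,0,0,0,0,-1],[0.0111,-0.0145,0,0,0,0,-1],[0.0145,-0.0111,0,0,0,0,-1],[0.0169,-0.007,0,0,0,0,-1],[0.0181,-0.0024,0,0,0,0,-1],[0.0181,0.0024,0,0,0,0,-1],[0.0169,0.007,0,0,0,0,-1],[0.0145,0.0111,0,0,0,0,-1],[0.0111,0.0145,0,0,0,0,-1],[0.007,0.0169,0,0,0,0,-1]]])

```text
time_s: 11.42
position: [0.4963, 0.0167, 0.2539]
tool_rot: [[-0.953, 0.302, -0.001], [0.302, 0.953, -0.003], [0.0, -0.003, -1.0]]
ft_force: [-0.5, -4.5, 1.1]
grip_width: 0.0206
gripper_force: 30.0
```

```bash
python3 circ.py -182.5 15,15,15,15,15,15,15,15,15,15,15,15
```

```text
t 11.425 r 0.0729 ang 178.1 z 0.2539 yaw 162.40029933968586 f [-0.5 -4.5  1.1] 30.00042322324589
radial 0.34 resist(ccw) 4.47
end -362.5 [[0.0024, 0.0181], [-0.0024, 0.0181], [-0.007, 0.0169], [-0.0111, 0.0145], [-0.0145, 0.0111], [-0.0169, 0.007], [-0.0181, 0.0024], [-0.0181, -0.0024], [-0.0169, -0.007], [-0.0145, -0.0111], [-0.0111, -0.0145], [-0.007, -0.0169]]
```

Emit:
send_rows(deltas=[[[0.0024,0.0181,0,0,0,0,-1],[-0.0024,0.0181,0,0,0,0,-1],[-0.007,0.0169,0,0,0,0,-1],[-0.0111,0.0145,0,0,0,0,-1],[-0.0145,0.0111,0,0,0,0,-1],[-0.0169,0.007,0,0,0,0,-1],[-0.0181,0.0024,0,0,0,0,-1],[-0.0181,-0.0024,0,0,0,0,-1],[-0.0169,-0.007,0,0,0,0,-1],[-0.0145,-0.0111,0,0,0,0,-1],[-0.0111,-0.0145,0,0,0,0,-1],[-0.007,-0.0169,0,0,0,0,-1]]])

```text
time_s: 12.92
position: [0.6374, 0.0105, 0.2532]
tool_rot: [[-0.954, 0.301, -0.001], [0.301, 0.954, 0.001], [0.001, 0.0, -1.0]]
ft_force: [-6.7, 4.3, -0.4]
grip_width: 0.0206
gripper_force: 29.8
```

```bash
python3 circ.py -2.5 15,15,15,15,15,15,15,15,15
```

```text
t 12.925 r 0.0683 ang -3.16 z 0.2532 yaw 162.47697832915625 f [-6.7  4.3 -0.4] 29.81794584542513
radial -6.92 resist(ccw) 3.93
end -137.5 [[-0.0024, -0.0181], [0.0024, -0.0181], [0.007, -0.0169], [0.0111, -0.0145], [0.0145, -0.0111], [0.0169, -0.007], [0.0181, -0.0024], [0.0181, 0.0024], [0.0169, 0.007]]
```

Emit:
send_rows(deltas=[[[-0.0014,-0.0181,0,0,0,0,-1],[0.0024,-0.0181,0,0,0,0,-1],[0.007,-0.0169,0,0,0,0,-1],[0.0111,-0.0145,0,0,0,0,-1],[0.0145,-0.0111,0,0,0,0,-1],[0.0169,-0.007,0,0,0,0,-1],[0.0181,-0.0024,0,0,0,0,-1],[0.0181,0.0024,0,0,0,0,-1],[0.0169,0.007,0,0,0,0,-1]]])

```text
time_s: 14.05
position: [0.5144, -0.0334, 0.2538]
tool_rot: [[-0.953, 0.302, 0.002], [0.302, 0.953, -0.002], [-0.003, -0.002, -1.0]]
ft_force: [7.4, 1.5, -3.0]
grip_width: 0.0208
gripper_force: 29.7
```

```bash
python3 circ.py -137.5 10,10,10
python3 - <<'E'
from h import *
d=grab('side');I=d['image'][:,:,::-1]
cv2.imwrite('pics/s4.png',cv2.resize(I[170:280,310:430],(654,600),interpolation=cv2.INTER_CUBIC))
z=cloud(d)[:,:,2]
for uu in range(335,375,3):print(uu,[int(1000*z[vv,uu]) if z[vv,uu]==z[vv,uu] else -1 for vv in range(196,250,3)])
E
```

```text
t 14.05 r 0.0726 ang -138.93 z 0.2538 yaw 162.41539393754476 f [ 7.4  1.5 -3. ] 29.73325415281579
radial -6.56 resist(ccw) 3.79
end -167.5 [[0.01, 0.007], [0.0086, 0.0086], [0.007, 0.01]]
335 [0, 1, 1, 0, 1, 32, 28, -1, 2, -1, -1, 1, 2, 0, 0, 0, -1, -2]
338 [1, 1, -1, 0, -1, 29, 31, 24, 3, -2, -1, -2, -1, 0, 0, 1, 1, 0]
341 [0, 0, 0, -2, 0, 32, 31, 29, -1, 1, 2, 1, -1, -4, 0, 0, 0, 2]
344 [0, 0, -2, 2, 1, 4, 34, 31, 101, 96, 88, 82, 73, 3, 2, -1, 1, 0]
347 [177, 168, -2, -1, 0, 53, 48, 38, 105, 108, 100, 94, 85, 75, 64, -1, 0, 1]
350 [234, 177, 169, 1, 144, 140, 51, 40, 107, 105, 105, 104, 93, 86, 82, 73, 0, -1]
353 [239, 232, 240, 235, 145, 214, 209, 101, 109, 103, 105, 103, 103, 101, 91, 80, 76, 67]
356 [258, 251, 242, 238, 229, 215, 210, 120, 110, 102, 103, 106, 107, 105, 100, 98, 88, 79]
359 [261, 254, 247, 240, 228, 217, 212, 119, 110, 105, 106, 101, 107, 105, 104, 104, 96, 89]
362 [261, 254, 248, 241, 222, 212, 210, 172, 105, 105, 104, 106, 103, 108, 104, 103, 105, 99]
365 [257, 246, 242, 217, 212, 180, 180, 177, 175, 169, 127, 118, 111, 106, 106, 105, 107, 105]
368 [215, 214, 211, 189, 179, 180, 180, 180, -1, 176, 169, 117, 108, 107, 104, 103, 104, 104]
371 [211, 206, 197, 192, 185, 180, 179, 181, 178, 179, 172, 105, 102, 104, 105, 105, 106, 104]
374 [205, 205, 199, 187, 179, 179, 179, 177, 182, 176, 168, 147, 142, 135, 125, 118, 111, 105]
```

View pics/s4.png

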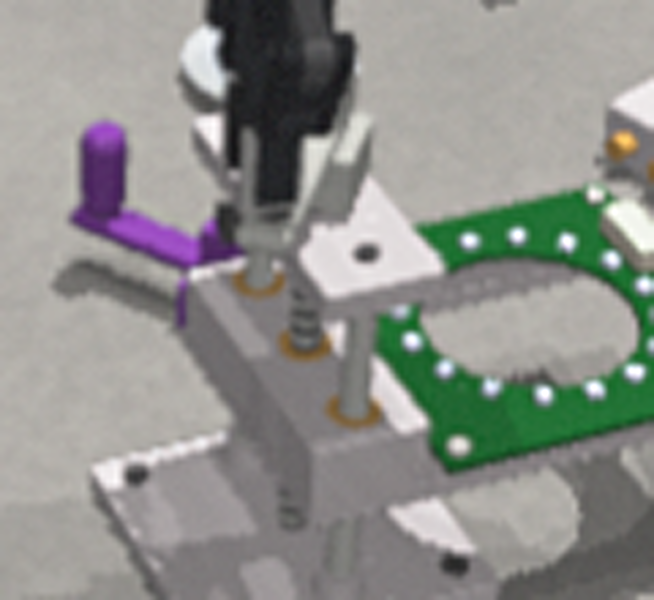

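The side crop shows the carriage raised to about z 0.105 and the collar hidden behind the knob. There is still a clear gap above the carriage, so I'll wind another 90°.

```bash
python3 circ.py -137.5 15,15,15,15,15,15,15,15,15,15,15,15|tail -1
```

```text
end -317.5 [[0.0145, 0.0111], [0.0111, 0.0145], [0.007, 0.0169], [0.0024, 0.0181], [-0.0024, 0.0181], [-0.007, 0.0169], [-0.0111, 0.0145], [-0.0145, 0.0111], [-0.0169, 0.007], [-0.0181, 0.0024], [-0.0181, -0.0024], [-0.0169, -0.007]]
```

Emit:
send_rows(deltas=[[[0.0145,0.0111,0,0,0,0,-1],[0.0111,0.0145,0,0,0,0,-1],[0.007,0.0169,0,0,0,0,-1],[0.0024,0.0181,0,0,0,0,-1],[-0.0024,0.0181,0,0,0,0,-1],[-0.007,0.0169,0,0,0,0,-1],[0,0,0,0,0,0,-1]]])

```text
time_s: 14.98
position: [0.5204, 0.0677, 0.2532]
tool_rot: [[-0.954, 0.3, 0.0], [0.3, 0.954, 0.001], [-0.0, 0.001, -1.0]]
ft_force: [-0.2, -0.3, 4.2]
grip_width: 0.0211
gripper_force: 30.5
```

```bash
python3 circ.py -227.5 10,10,10,10,10,10
python3 - <<'E'
from h import *
d=grab('side');I=d['image'][:,:,::-1]
cv2.imwrite('pics/s5.png',cv2.resize(I[180:245,325:390],(600,600),interpolation=cv2.INTER_CUBIC))
E
```

```text
t 14.975 r 0.0724 ang 132.41 z 0.2532 yaw 162.564446269866 f [-0.2 -0.3  4.2] 30.545681985095143
radial -0.08 resist(ccw) 0.29
end -287.5 [[-0.007, 0.01], [-0.0086, 0.0086], [-0.01, 0.007], [-0.0111, 0.0051], [-0.0118, 0.0031], [-0.0122, 0.001]]
```

View pics/s5.png

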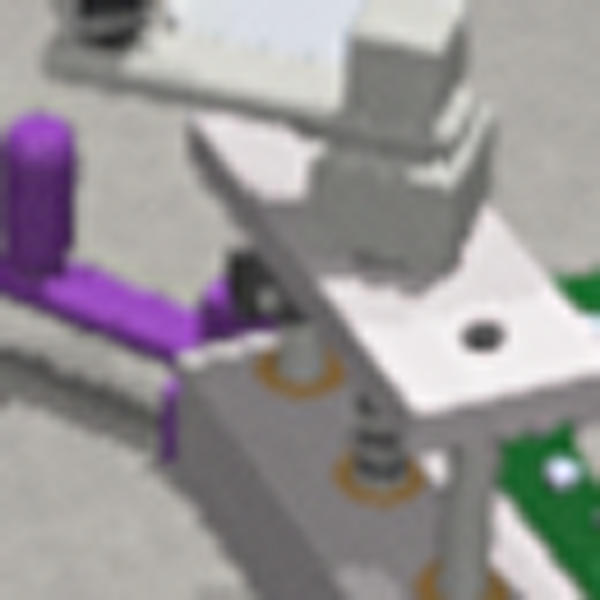

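The side crop shows the carriage top still clear below the collar at (270,285). The estimated remaining gap is at least 6 mm. I'll print 10° rows and go on in short calls.

```bash
python3 circ.py -227.5 $(python3 -c "print(','.join(['10']*36))")|tail -1
cat > f.py <<'E'
import sys
from h import *
a=np.radians(float(sys.argv[1]));f=telemetry.observe()['ft_force']
print('resist',f[:2]@[-np.sin(a),np.cos(a)],'radial',f[:2]@[np.cos(a),np.sin(a)])
E
```

```text
end -587.5 [[-0.007, 0.01], [-0.0086, 0.0086], [-0.01, 0.007], [-0.0111, 0.0051], [-0.0118, 0.0031], [-0.0122, 0.0011], [-0.0122, -0.0011], [-0.0118, -0.0032], [-0.0111, -0.0052], [-0.01, -0.007], [-0.0086, -0.0086], [-0.007, -0.01], [-0.0051, -0.0111], [-0.0031, -0.0118], [-0.0011, -0.0122], [0.0011, -0.0122], [0.0032, -0.0118], [0.0052, -0.0111], [0.007, -0.01], [0.0086, -0.0086], [0.01, -0.007], [0.0111, -0.0051], [0.0118, -0.0031], [0.0122, -0.0011], [0.0122, 0.0011], [0.0118, 0.0032], [0.0111, 0.0052], [0.01, 0.007], [0.0086, 0.0086], [0.007, 0.01], [0.0051, 0.0111], [0.0031, 0.0118], [0.0011, 0.0122], [-0.0011, 0.0122], [-0.0032, 0.0118], [-0.0052, 0.0111]]
```

Emit:
send_rows(deltas=[[[-0.007,0.01,0,0,0,0,-1],[-0.0086,0.0086,0,0,0,0,-1],[-0.01,0.007,0,0,0,0,-1],[-0.0111,0.0051,0,0,0,0,-1],[-0.0118,0.0031,0,0,0,0,-1],[-0.0122,0.001,0,0,0,0,-1]]])

```text
time_s: 15.78
position: [0.5883, 0.0815, 0.2531]
tool_rot: [[-0.954, 0.301, -0.001], [0.301, 0.954, -0.0], [0.001, -0.001, -1.0]]
ft_force: [-6.2, -3.8, 3.3]
grip_width: 0.021
gripper_force: 30.9
```

```bash
python3 f.py -287.5
```

```text
resist 4.808517876373633 radial -5.4572029479155395
```

Emit:
send_rows(deltas=[[[-0.0122,-0.0021,0,0,0,0,-1],[-0.0118,-0.0032,0,0,0,0,-1],[-0.0111,-0.0052,0,0,0,0,-1]]])

```text
time_s: 16.15
position: [0.619, 0.0613, 0.2534]
tool_rot: [[-0.954, 0.3, 0.001], [0.3, 0.954, 0.001], [-0.0, 0.002, -1.0]]
ft_force: [-1.8, 3.3, 3.6]
grip_width: 0.0208
gripper_force: 30.5
```

```bash
python3 f.py -317.5
```

```text
resist 3.651932059790093 radial 0.8374348882263133
```

Baseline is 3.65 N, so I'll continue.

Emit:
send_rows(deltas=[[[-0.01,-0.007,0,0,0,0,-1],[-0.0086,-0.0086,0,0,0,0,-1],[-0.007,-0.01,0,0,0,0,-1]]])

```text
time_s: 16.52
position: [0.6356, 0.0283, 0.2534]
tool_rot: [[-0.954, 0.301, 0.001], [0.301, 0.954, 0.001], [-0.001, 0.001, -1.0]]
ft_force: [0.3, 3.8, 2.7]
grip_width: 0.0211
gripper_force: 30.4
```

```bash
python3 f.py -347.5
```

```text
resist 3.6354013898168898 radial 1.1083067577372008
```

Emit:
send_rows(deltas=[[[-0.0051,-0.0111,0,0,0,0,-1],[-0.0031,-0.0118,0,0,0,0,-1],[-0.0011,-0.0122,0,0,0,0,-1]]])

```text
time_s: 16.9
position: [0.6334, -0.0084, 0.2535]
tool_rot: [[-0.954, 0.301, 0.001], [0.301, 0.954, -0.0], [-0.001, 0.0, -1.0]]
ft_force: [1.3, 3.9, 1.4]
grip_width: 0.0208
gripper_force: 30.4
```

```bash
python3 f.py -377.5
```

```text
resist 4.110966843699898 radial 0.040570922199765755
```

Emit:
send_rows(deltas=[[[0.0011,-0.0122,0,0,0,0,-1],[0.0032,-0.0118,0,0,0,0,-1]]])

```text
time_s: 17.15
position: [0.6218, -0.0297, 0.2535]
tool_rot: [[-0.954, 0.301, 0.001], [0.301, 0.954, 0.0], [-0.001, 0.001, -1.0]]
ft_force: [2.7, 5.4, 3.2]
grip_width: 0.0209
gripper_force: 30.5
```

```bash
python3 f.py -397.5
```

```text
resist 5.862143535862819 radial -1.153549225855535
```

Resistance is up about 2.2 N. A small further step will confirm whether this is the stop.

Emit:
send_rows(deltas=[[[0.0023,-0.0057,0,0,0,0,-1]]])

```text
time_s: 17.27
position: [0.6177, -0.0344, 0.2535]
tool_rot: [[-0.953, 0.301, 0.001], [0.301, 0.953, 0.001], [-0.001, 0.001, -1.0]]
ft_force: [4.1, 6.2, 2.4]
grip_width: 0.0205
gripper_force: 30.6
```

```bash
python3 f.py -402.5
```

```text
resist 7.395590691532117 radial -1.1520160098937062
```

The stop is felt at about +3.7 N, so I'll stop, release and rise.

Emit:
send_rows(deltas=[[[0,0,0,0,0,0,-1],[0,0,0,0,0,0,0],[0,0,0,0,0,0,0],[0,0,0,0,0,0,0],[0,0,-0.02,0,0,0,0],[0,0,-0.05,0,0,0,0],[0,0,-0.05,0,0,0,0],[0.03,-0.04,0,0,0,0,0],[0.03,-0.04,0,0,0,0,0],[0.03,-0.04,0,0,0,0,0],[0,0,0,0,0,0,0]]])

```text
time_s: 18.65
position: [0.4941, -0.1224, 0.3741]
tool_rot: [[-0.953, 0.304, 0.0], [0.304, 0.953, -0.001], [-0.0, -0.001, -1.0]]
ft_force: [-0.5, 0.1, -0.1]
grip_width: 0.0424
gripper_force: 0.0
```

Run:
```python
from h import *
d=grab('side');I=d['image'][:,:,::-1]
cv2.imwrite('pics/s6.png',cv2.resize(I[165:265,320:420],(600,600),interpolation=cv2.INTER_CUBIC))
z=cloud(d)[:,:,2]
for uu in range(340,372,3):print(uu,[int(1000*z[vv,uu]) if z[vv,uu]==z[vv,uu] else -1 for vv in range(196,250,3)])
s=telemetry.observe();print(s['position'],s['ft_force'])
```

```text
340 [-3, -1, -3, -1, 0, 36, 32, 27, -3, -1, -1, -2, -1, -2, -1, 0, 0, -1]
343 [2, -1, 1, 0, 0, -1, 34, 29, 0, 21, 10, 2, -1, 0, 0, 1, -2, -2]
346 [174, -2, 5, 2, -1, 53, 46, 118, 112, 104, 98, 87, 77, 0, 0, -4, 0, 0]
349 [178, 174, 169, 1, 145, 134, 115, 115, 117, 113, 104, 97, 91, 84, 2, 1, 1, 1]
352 [178, 182, 177, 168, 142, 137, 119, 117, 118, 114, 118, 111, 101, 95, 89, 79, -1, 22]
355 [181, 180, 179, 178, 170, 142, 134, 120, 118, 115, 118, 115, 115, 107, 95, 92, 81, 35]
358 [179, 181, 179, 186, 179, 175, 168, 119, 118, 119, 117, 115, 116, 117, 108, 100, 92, 82]
361 [206, 200, 195, 187, 178, 181, 176, 170, 117, 120, 119, 115, 113, 118, 114, 111, 105, 99]
364 [207, 203, 194, 186, 179, 180, 177, 178, 170, 132, 127, 119, 116, 118, 119, 116, 117, 108]
367 [207, 205, 196, 188, 179, 180, 179, 178, 178, 175, 167, 118, 119, 119, 116, 116, 113, 117]
370 [207, 205, 199, 190, 181, 178, 179, 178, 178, 182, 172, 118, 120, 115, 118, 116, 117, 116]
[ 0.49528099 -0.12165139  0.37384971] [0.39687338 0.20943843 1.04631576]
```

View pics/s6.png

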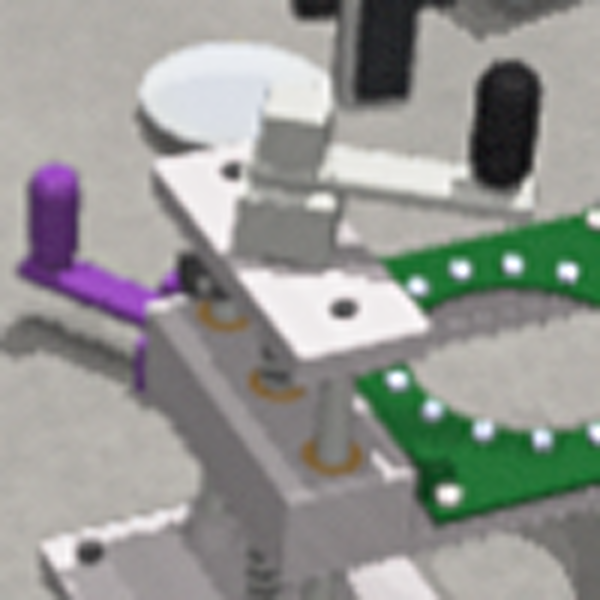

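The final crop shows the crank seated flat on the lift with its knob free at (508,120). The carriage top is at about 0.1175, under the collar at (195,275), and the gripper is clear.

```bash
python3 -c "
from rig import env
print(env.close_job())"
```

```text
the job is handed in; nothing more can be done
None
```

The crank is seated fully on the shaft and wound clockwise about two turns until the stop was felt, with the knob force about 3.7 N above running friction. It was then released with the arm clear, and the job was handed in at about 19 s.

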